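# Lock the tube mixer level for loading

### The arm

A 6-joint arm with a two-finger parallel gripper is mounted at the origin on a cart in front of the work surface, level with it; the furniture and walls round the work are solid. World frame = base frame: x ahead of the robot, y to its left, z up, the work surface at z = 0. Lengths are in m, angles in rad, forces in N, time in s.
With the tool pointing down it reaches from about 0.375 to 0.925 m from the base axis. Payload 5.7 kg.
Tool frame: the origin (TCP) lies midway between the tips of the shut fingers; the grasp point (between the pads) lies arm.grasp_offset behind it (arm.grasp_offset is the distance from the TCP to the grasp point, in m); z points along the fingers, y is the line along which they close (so a half turn about z gives the same grasp; the last joint's range is limited). The gripper opens to 85 mm and grips with 20 to 120 N. Pads are 22 mm wide; open, the fingers measure 114 mm over their backs; the gripper's body (76 mm by 85 mm) begins 54 mm behind the grasp point. The pads swing forward as they close: fully open they stand 13 mm farther back than shut.
Start: joints at [-1.268, 0.359, 1.51, -0, 1.272, -0.115], TCP at [0.243, -0.548, 0.231] pointing down, gripper open.
Joint ranges: [-2.97, 2.97], [-1.01, 2.36], [0.21, 2.38], [-0.96, 4.11], [0.2, 2.71], [-2.98, 2.98]. Speed limits (rad/s): [2.39, 2.39, 3.14, 3.14, 3.14, 3.14].

### API

Orientations are given as a unit quaternion [w, x, y, z].
In Python, from bench import arm gives the robot as it stands.
- The arm moves only by the shell command python3 -m pendant 'ROWS' [FORCE]. ROWS is JSON, a list of rows, each an object with "fingers": the opening, from -1 (shut) to 1 (fully open); "travel": the shift along the tool's x, y, z in units of 0.75 m (1.0 is 0.75 m), a list of three; "turn": the turn about the tool's z in units of 45 degrees (1.0 is 45 degrees). In form: [{"fingers": fingers, "travel": [tx, ty, tz], "turn": turn}, ...]. A call has exactly 10 rows; each row is the pose to reach, as a shift and turn from the pose commanded when the call began, along the tool's axes at that moment; what a row does not reach only later rows make up. A row lasts 1/12 s, in which the tool goes at most 41.7 mm and 7.16 degrees, less where a joint would pass 70% of its speed; a pose out of reach is approached as far as the arm can. A call with a number of a shift or a turn outside -1 to 1 is refused whole. A call with a gripper value outside its range is refused whole. The fingers move at their own pace and stop on an object; FORCE is the grip in N (left out, the last holds). Time passes only in rows, so rows that repeat a pose let the fingers close, or fill a call up. It gives the time, the measured TCP pose, the force, the opening and the grip force at its end, in the units of the state.
- arm.get_obs(): the state, without advancing time (a new reading comes with each control period).
- arm.get_image(name): name is "side" or "top" or "wrist"; returns the picture (420x560x3 uint8, blue, green, red); there is no depth.
- arm.camera_model(name): a dict with "fx", "fy", "cx", "cy" (pixels), "eye" and "attitude" of the camera in the world. Camera axes: x right, y down, z forward; pixel columns grow to the right and rows downward; lengths in m; the calibration is good to about 2 mm. A picture is of the moment at which its call begins: read the wrist's pose just before it. camera_model takes no time and is no camera call; for the wrist camera it gives the pose at the moment of the call.
- arm.hand_in(): hands the job in; it is judged then, once.
The state is a dict: "time": time; "joint_positions": joint angles; "qvel": joint speeds; "joint_torque": joint torques, N m; "tcp_pos": TCP position; "tool_rot": TCP orientation; "force": force on the tool from outside, world axes, zero at the start; "ft_torque": the same for the moment, N m; "finger_gap": opening from 0.0 (shut) to 1.0 (fully open); "grasp_force": force on a finger pad.
Only numpy, scipy, OpenCV 4.12 (cv2) and the standard library are available. Lean on these libraries where they do the work, as an engineer would, in place of code of your own. Each camera call takes 0.05 s, during which the arm holds its last target. There are 200 camera calls.

### The job

Lock the tube mixer so that it can be loaded: turn its tilted paddle down until it is level, which lines up the hidden cross-hole of its shaft with the hole in the yoke's top plate. Then take the long locking pin out of the tube rack and push it straight down through the yoke and shaft until it is fully home; leave the short pin in its place in the rack.

Things in the scene. Friction and masses are not known exactly. Their poses are not given: they have to be found in the camera images.
- paddle (a joint): Tilt of the mixer's paddle, rad: 0 is level (shaft hole upright), positive: the end on the point's +x side (away from the robot) is raised; starts at 0.45 to 0.8, stops at +-0.85. Turned by pressing the raised half down (3 N at 50 mm from the shaft); stays where left. The shaft inside the yoke is a 36 mm square block with a 24 mm cross-hole; a tilt over 0.26 keeps the pin out.
- paddle_middle (a point): Middle of the paddle on the shaft axis, 100 mm above the bench; axes as for yoke_hole, does not turn with the paddle. The paddle is a flat grey plastic plate, 190 mm in x, 64 in y, 12 thick (level, its top face is 6 mm above this point), tube clips under it, on the end of the shaft, which runs along y through its middle.
- yoke_hole (a point): Centre of the mouth of the 24 mm hole in the top of the mixer's aluminium yoke (60 mm in x, 66 in y), 137 mm above the bench. Under it the shaft, then a lower plate with the same hole, underside 74 mm down. z up, y along the shaft from paddle to white drive housing (starts 35 mm off, top 19 mm lower), x away from the robot; turned up to 0.35 rad. Fixed.
- lock_pin: Long pin standing upright in the green tube rack (64x106x62 mm, fixed), grip highest of all there. From the tip up: steel shank 14 mm across, 100 long (last 12 mm tapered to 6), disc flange 34 across, 5 thick, round black grip 24 across, 36 tall. Origin at the tip, z up. 0.13 kg. Home: flange on the yoke, tip 100 mm below the hole's mouth.
- short_pin: Like the long pin, same flange and grip, but its shank is 40 mm; hangs by its flange in another cell of the rack, 41 or 82 mm from the long one, its grip 42 mm lower (top 103 mm above the bench). Too short to lock the mixer. A white tube 17 mm across, top 102 mm above the bench, stands in a third cell. Origin at the tip, z up.

How it is judged:
By the outcome, as a careful person would: the job done as asked, in the order asked, and still so for the second after the job is handed in, with the robot touching nothing.
It also fails if it takes over 48 s, if anything falls off the work surface, if the arm or the gripper's body presses on something with over 40 N, if the wrist force passes 120 N, or if a joint passes its speed limit or range.

## Working session

There is one attempt and no reset: what is moved stays moved. The work goes in short steps, Python scripts to look and compute and a shell command to move; the robot and the scene stay as the last step left them, time stands still between calls to the robot, and variables do not carry over. Pictures are saved under pics/ and viewed, at most 10 in all, crops included, and the job is handed in when it is done.

```bash
mkdir -p pics; ls; python3 - <<'E'
from bench import arm
import cv2
o=arm.get_obs();print(o, arm.grasp_offset)
for n in("top","side"):
    m=arm.camera_model(n);print(n,m);cv2.imwrite(f"pics/{n}0.png",arm.get_image(n))
E
```

```text
pics
{'time': 0.0, 'joint_positions': array([-1.26809685e+00,  3.59518161e-01,  1.51144752e+00, -1.14325663e-06,
        1.27252132e+00, -1.15109188e-01]), 'qvel': array([ 0.00116461,  0.00128066,  0.00079618,  0.00215311, -0.00118018,
       -0.00062171]), 'joint_torque': array([ 1.39281736e-03, -5.27603352e+01, -2.78627318e+01, -3.36687654e-04,
        1.28260162e-02,  4.90564730e-06]), 'tcp_pos': array([ 0.24323374, -0.54772449,  0.23044003]), 'tool_rot': array([-9.42960060e-04,  9.78258257e-01,  2.07388248e-01, -8.92539952e-05]), 'force': array([-1.09273713, -0.0251609 , -0.33099741]), 'ft_torque': array([ 0.03885584,  0.01929364, -0.02749329]), 'grasp_force': 0.0, 'finger_gap': 0.9971423808898335} 0.0187
top {'fx': 452.003763384368, 'fy': 452.003763384368, 'cx': 278.13355296621984, 'cy': 207.24462274147996, 'eye': array([ 0.3904642 , -0.30522425,  0.96866763]), 'attitude': array([-0.04939967,  0.71199093, -0.69691392,  0.0702821 ])}
side {'fx': 430.66441236304087, 'fy': 430.66441236304087, 'cx': 286.9930907401451, 'cy': 203.16207619626607, 'eye': array([ 0.26401727, -1.00853757,  0.51000419]), 'attitude': array([-0.50786784,  0.8416409 , -0.15494666,  0.09850066])}
```

View pics/top0.png

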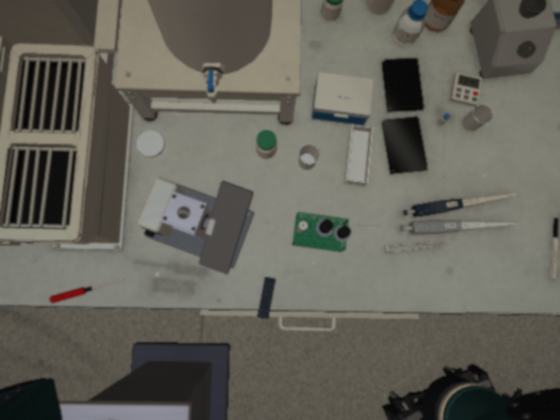

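View pics/side0.png

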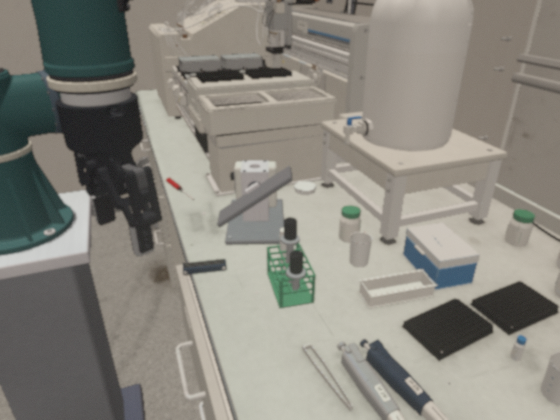

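The top view shows the mixer at about (200,220), with its yoke at (184,213) and paddle at (228,226). The rack is at (321,231), with dark grips at (325,227) and (343,233). The side view shows the grips at (291,228) and (296,262). I'll enlarge both.

```bash
cat > h.py <<'E'
import numpy as np, cv2
from scipy.spatial.transform import Rotation as R
from bench import arm
def rot(q): return R.from_quat(np.r_[q[1:],q[0]]).as_matrix()
def ray(m,uv):
    return rot(m["attitude"])@np.array([(uv[0]-m["cx"])/m["fx"],(uv[1]-m["cy"])/m["fy"],1])
def atz(m,uv,z):
    d=ray(m,uv); return m["eye"]+d*(z-m["eye"][2])/d[2]
def proj(m,p):
    c=rot(m["attitude"]).T@(np.array(p)-m["eye"]); return np.array([m["cx"]+m["fx"]*c[0]/c[2],m["cy"]+m["fy"]*c[1]/c[2]])
def tri(ms,uvs):
    A=np.zeros((3,3));b=np.zeros(3);
    for m,u in zip(ms,uvs):
        d=ray(m,u);d/=np.linalg.norm(d);P=np.eye(3)-np.outer(d,d);A+=P;b+=P@m["eye"]
    return np.linalg.solve(A,b)
E
python3 - <<'E'
import cv2,numpy as np
t=cv2.imread("pics/top0.png");s=cv2.imread("pics/side0.png")
a=cv2.resize(t[165:285,135:365],(800,417),interpolation=cv2.INTER_CUBIC)
cv2.imwrite("pics/a.png",a)
b=cv2.resize(s[150:310,170:370],(750,600),interpolation=cv2.INTER_CUBIC);cv2.imwrite("pics/b.png",b)
E
```

```text
(no output)
```

View pics/a.png

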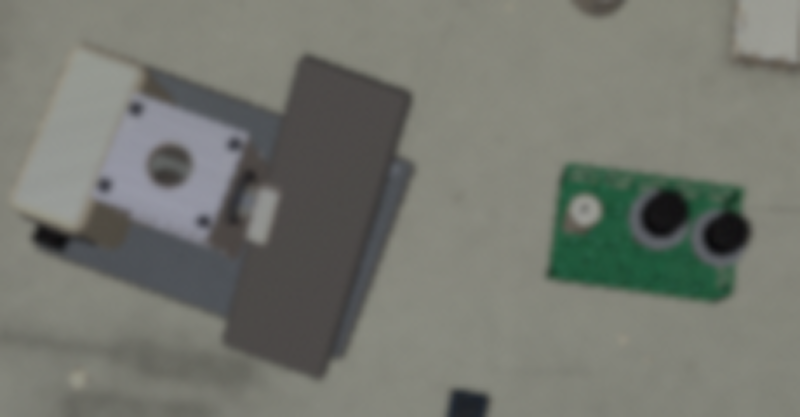

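View pics/b.png

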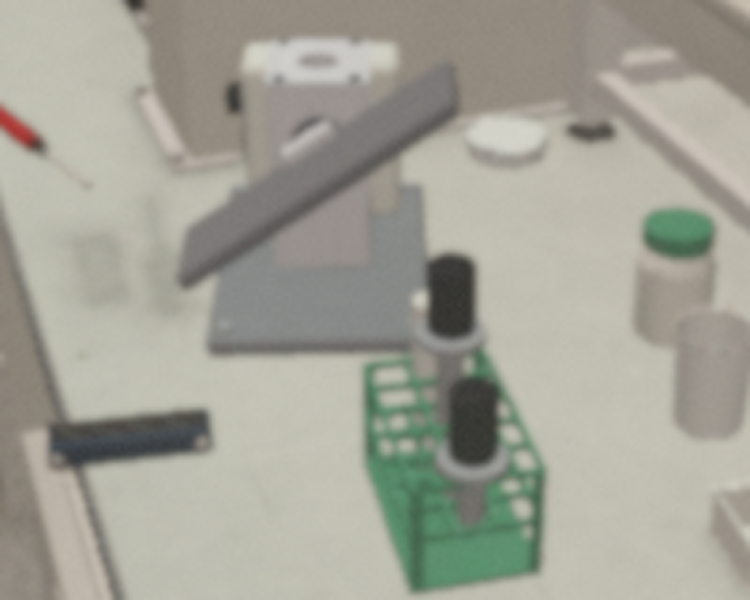

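```bash
python3 - <<'E'
from h import *
t=arm.camera_model("top");s=arm.camera_model("side")
T=lambda u,v:(135+(u+.5)/3.478-.5,165+(v+.5)/3.475-.5); S=lambda u,v:(170+(u+.5)/3.75-.5,150+(v+.5)/3.75-.5)
print("hole z.137",atz(t,T(170,166),.137),"side",atz(s,S(318,61),.137),"tri",tri([t,s],[T(170,166),S(318,61)]))
c=[atz(t,T(*p),.137)[:2] for p in((136,108),(234,144),(203,221),(104,185))]
print(np.mean(c,0)); print("yaxis", (c[0]-c[1]),(c[3]-c[2]),"x",c[0]-c[3],c[1]-c[2])
# pins: hypotheses
for nm,tp,sp in(("L",(668,208),(452,263)),("R",(728,229),(476,386))):
    print(nm,"tri",tri([t,s],[T(*tp),S(*sp)]))
    for z in(.103,.145):print(z,"top",atz(t,T(*tp),z),"side",atz(s,S(*sp),z))
print("tube",atz(t,T(586,209),.102))
for p in((568,165),(743,187),(733,298),(550,277)):print("rack",atz(t,T(*p),.062))
for p in((306,55),(412,95),(322,378),(223,342)):print("paddle px",T(*p))
# pin axis hypotheses: projected top and flange
E
```

```text
hole z.137 [ 0.51913737 -0.15349746  0.137     ] side [ 0.51980266 -0.15521533  0.137     ] tri [ 0.51977412 -0.15347775  0.13624126]
[ 0.52003881 -0.15306393]
yaxis [0.01829915 0.0531179 ] [0.01804405 0.05319965] x [ 0.04203739 -0.01446836] [ 0.04178229 -0.01438662]
L tri [ 0.50154547 -0.41854777  0.14436936]
0.103 top [ 0.50724846 -0.42427496  0.103     ] side [ 0.52827258 -0.35179258  0.103     ]
0.145 top [ 0.50158239 -0.41849892  0.145     ] side [ 0.50100327 -0.41956409  0.145     ]
R tri [ 0.49697663 -0.45799545  0.10331785]
0.103 top [ 0.49622154 -0.45779752  0.103     ] side [ 0.49801464 -0.45761183  0.103     ]
0.145 top [ 0.49109046 -0.45039505  0.145     ] side [ 0.47386774 -0.51446353  0.145     ]
tube [ 0.50577336 -0.37858664  0.102     ]
rack [ 0.53682324 -0.37117513  0.062     ]
rack [ 0.5262004  -0.47399871  0.062     ]
rack [ 0.46109305 -0.46769441  0.062     ]
rack [ 0.4709819  -0.36150171  0.062     ]
paddle px (222.62535940195514, 180.47122302158274)
paddle px (253.10264519838987, 191.9820143884892)
paddle px (227.22570442783208, 273.4208633093525)
paddle px (198.76106958021853, 263.0611510791367)
```

The triangulation is unambiguous. The long pin is in the middle cell with its grip top at z=0.144, the short pin is at y=-0.458, and the tube is at y=-0.379. Next I'll fit the paddle and work out the first move.

```bash
python3 - <<'E'
from h import *
from scipy.optimize import least_squares
t=arm.camera_model("top")
T=lambda u,v:np.array((135+(u+.5)/3.478-.5,165+(v+.5)/3.475-.5))
px=[T(*p) for p in((306,55),(412,95),(322,378),(223,342))]
H=np.array([.5197,-.1533]);yaw=-.331
X=np.array([np.cos(yaw),np.sin(yaw)]);Y=np.array([-X[1],X[0]])
def f(q,out=False):
    d,a=q;r=[]
    for (sx,sy),p in zip(((1,1),(1,-1),(-1,-1),(-1,1)),px):
        x,z=sx*.095,.006
        xx=x*np.cos(a)-z*np.sin(a);zz=x*np.sin(a)+z*np.cos(a)
        w=np.r_[H+X*xx+Y*(sy*.032-d),.1+zz]
        r+=list(proj(t,w)-p)
    return np.array(r)
s=least_squares(f,[.07,.6]);d=s.x[0];print(s.x,np.round(s.fun,1))
P=H-Y*d;print("pm",P,"press",P+X*.06)
o=arm.get_obs();M=rot(o["tool_rot"]);print(np.round(M,3))
for nm,g in(("press above",np.r_[P+X*.06,.23]),):
    print(M.T@(g-o["tcp_pos"])/.75)
c=M[:,1];print("yawY",np.arctan2(c[1],c[0]))
E
```

```text
[0.07930372 0.6189903 ] [-1.9  1.1  0.4  1.5  0.4  1.9 -1.   1.3]
pm [ 0.49392717 -0.22829894] press [ 0.55067024 -0.24779828]
[[ 0.914  0.406 -0.001]
 [ 0.406 -0.914  0.002]
 [ 0.    -0.002 -1.   ]]
[ 0.53697112 -0.1992507   0.0011078 ]
yawY -1.152997759497255
```

```bash
python3 -m pendant '[{"fingers":-1,"travel":[0.06,-0.02,0],"turn":-0.1},{"fingers":-1,"travel":[0.11,-0.04,0],"turn":-0.2},{"fingers":-1,"travel":[0.16,-0.06,0],"turn":-0.3},{"fingers":-1,"travel":[0.21,-0.08,0],"turn":-0.4},{"fingers":-1,"travel":[0.27,-0.1,0],"turn":-0.5},{"fingers":-1,"travel":[0.32,-0.12,0],"turn":-0.6},{"fingers":-1,"travel":[0.37,-0.14,0],"turn":-0.7},{"fingers":-1,"travel":[0.42,-0.16,0],"turn":-0.8},{"fingers":-1,"travel":[0.48,-0.18,0],"turn":-0.9},{"fingers":-1,"travel":[0.537,-0.199,0],"turn":-1}]' 40
cat >> h.py <<'E'
def to(g,yaw=None):
    o=arm.get_obs();M=rot(o["tool_rot"]);c=M[:,1]
    print("t",round(o["time"],2),"tcp",o["tcp_pos"].round(4),"tool travel",(M.T@(np.array(g)-o["tcp_pos"])/.75).round(4),"yawY",np.arctan2(c[1],c[0]).round(3),"gap",o["finger_gap"].round(3),"F",o["force"].round(1))
E
python3 -c "
from h import *
to([.5507,-.2478,.106])"
```

```text
time: 0.93
tcp_pos: [0.5422, -0.2553, 0.231]
tool_rot: [-0.0, 0.823, 0.568, -0.0]
force: [0.7, -1.5, -0.9]
finger_gap: -0.004
grasp_force: 0.0Traceback (most recent call last):
  File "<string>", line 3, in <module>
    to([.5507,-.2478,.106])
    ~~^^^^^^^^^^^^^^^^^^^^^
  File "h.py", line 18, in to
    print("t",round(o["time"],2),"tcp",o["tcp_pos"].round(4),"tool travel",(M.T@(np.array(g)-o["tcp_pos"])/.75).round(4),"yawY",np.arctan2(c[1],c[0]).round(3),"gap",o["finger_gap"].round(3),"F",o["force"].round(1))
                                                                                                                                                                     ^^^^^^^^^^^^^^^^^^^^^
AttributeError: 'float' object has no attribute 'round'
```

```bash
sed -i 's/o\["finger_gap"\].round(3)/round(float(o["finger_gap"]),3)/' h.py
python3 -m pendant '[{"fingers":-1,"travel":[0,0,0.02],"turn":-0.1},{"fingers":-1,"travel":[0,0,0.05],"turn":-0.22},{"fingers":-1,"travel":[0,0,0.075],"turn":-0.338},{"fingers":-1,"travel":[0,0,0.09],"turn":-0.338},{"fingers":-1,"travel":[0,0,0.1],"turn":-0.338},{"fingers":-1,"travel":[0,0,0.11],"turn":-0.338},{"fingers":-1,"travel":[0,0,0.12],"turn":-0.338},{"fingers":-1,"travel":[0,0,0.13],"turn":-0.338},{"fingers":-1,"travel":[0,0,0.137],"turn":-0.338},{"fingers":-1,"travel":[0,0,0.144],"turn":-0.338}]'
python3 -c "
from h import *
to([.5507,-.2478,.106])"
```

```text
time: 1.77
tcp_pos: [0.5421, -0.258, 0.1236]
tool_rot: [0.001, 0.743, 0.67, 0.0]
force: [0.6, 0.1, 3.9]
finger_gap: -0.001
grasp_force: 1.4
t 1.77 tcp [ 0.5421 -0.258   0.1236] tool travel [0.0147 0.01   0.0234] yawY -0.103 gap -0.001 F [0.6 0.1 3.9]
```

```bash

python3 -m pendant '[{"fingers":-1,"travel":[0,0,0.005],"turn":0},{"fingers":-1,"travel":[0,0,0.01],"turn":0},{"fingers":-1,"travel":[0,0,0.014],"turn":0},{"fingers":-1,"travel":[0,0,0.018],"turn":0},{"fingers":-1,"travel":[0,0,0.02],"turn":0},{"fingers":-1,"travel":[0,0,0.022],"turn":0},{"fingers":-1,"travel":[0,0,0.022],"turn":0},{"fingers":-1,"travel":[0,0,0.022],"turn":0},{"fingers":-1,"travel":[0,0,0.022],"turn":0},{"fingers":-1,"travel":[0,0,0.022],"turn":0}]'
python3 -c "
from h import *
to([.5507,-.2478,.106]);cv2.imwrite('pics/s1.png',cv2.resize(arm.get_image('side')[150:310,170:370],(750,600),interpolation=cv2.INTER_CUBIC))"
```

```text
time: 2.6
tcp_pos: [0.5408, -0.257, 0.1065]
tool_rot: [-0.001, 0.742, 0.67, -0.0]
force: [-0.4, -0.3, 0.7]
finger_gap: -0.001
grasp_force: 0.3
t 2.6 tcp [ 0.5408 -0.257   0.1065] tool travel [0.0135 0.0118 0.0007] yawY -0.102 gap -0.001 F [-0.4 -0.3  0.7]
```

View pics/s1.png

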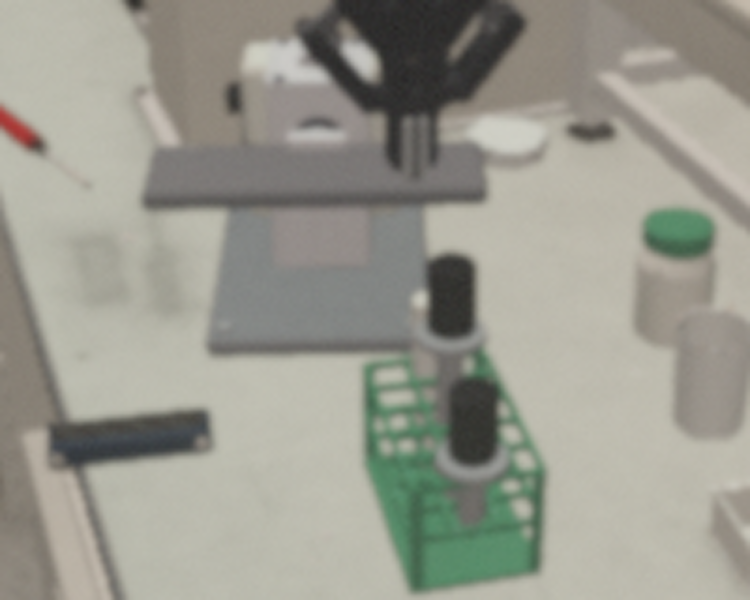

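The side view shows the paddle level, with its edge running evenly from (148,203) to (485,197) and the fingers resting on it. Next I'll move above the long pin with the fingers open.

```bash

python3 -m pendant '[{"fingers":-1,"travel":[0,0,-0.05],"turn":0},{"fingers":-1,"travel":[0,0,-0.1],"turn":0},{"fingers":0,"travel":[-0.02,-0.005,-0.13],"turn":0},{"fingers":1,"travel":[-0.07,-0.01,-0.14],"turn":0},{"fingers":1,"travel":[-0.12,-0.015,-0.14],"turn":0},{"fingers":1,"travel":[-0.17,-0.025,-0.14],"turn":0},{"fingers":1,"travel":[-0.22,-0.03,-0.14],"turn":0},{"fingers":1,"travel":[-0.22,-0.03,-0.14],"turn":0},{"fingers":1,"travel":[-0.22,-0.03,-0.14],"turn":0},{"fingers":1,"travel":[-0.22,-0.03,-0.14],"turn":0}]'
python3 -c "
from h import *
to([.5015,-.4190,.113]);m=arm.camera_model('wrist');im=arm.get_image('wrist')
print(proj(m,[.5015,-.419,.145]),proj(m,[.497,-.458,.103]),proj(m,[.5058,-.3786,.102]),m)
cv2.imwrite('pics/w1.png',im)"
```

```text
time: 3.48
tcp_pos: [0.5015, -0.4184, 0.2111]
tool_rot: [-0.001, 0.743, 0.67, 0.0]
force: [0.5, 0.2, 0.4]
finger_gap: 1.0
grasp_force: 0.0
t 3.48 tcp [ 0.5015 -0.4184  0.2111] tool travel [-0.001   0.0003  0.1308] yawY -0.103 gap 1.0 F [0.5 0.2 0.4]
[282.37531053 222.9313965 ] [281.91438926 245.17627597] [282.55360472 160.45930448] {'fx': 294.649994795724, 'fy': 294.649994795724, 'cx': 281.72731057942326, 'cy': 208.21979126561047, 'eye': array([ 0.51023282, -0.33600513,  0.35499776]), 'attitude': array([ 0.1631596 ,  0.9852356 , -0.05091816, -0.00985379])}
```

View pics/w1.png

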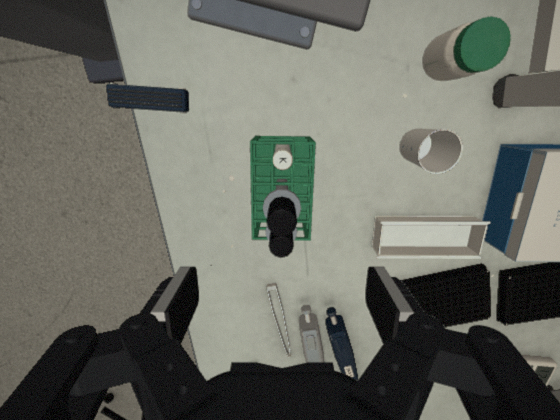

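The wrist view shows the grip stack at (282,215), centred between the fingers. I'll go down and grip.

```bash

python3 -m pendant '[{"fingers":1,"travel":[-0.001,0,0.04],"turn":0},{"fingers":1,"travel":[-0.001,0,0.08],"turn":0},{"fingers":1,"travel":[-0.001,0,0.11],"turn":0},{"fingers":1,"travel":[-0.001,0,0.125],"turn":0},{"fingers":1,"travel":[-0.001,0,0.13],"turn":0},{"fingers":-0.4,"travel":[-0.001,0,0.13],"turn":0},{"fingers":-1,"travel":[-0.001,0,0.13],"turn":0},{"fingers":-1,"travel":[-0.001,0,0.13],"turn":0},{"fingers":-1,"travel":[-0.001,0,0.13],"turn":0},{"fingers":-1,"travel":[-0.001,0,0.13],"turn":0}]' 60
python3 -m pendant '[{"fingers":-1,"travel":[0,0,0],"turn":0},{"fingers":-1,"travel":[0,0,0],"turn":0},{"fingers":-1,"travel":[0,0,-0.01],"turn":0},{"fingers":-1,"travel":[0,0,-0.03],"turn":0},{"fingers":-1,"travel":[0,0,-0.06],"turn":0},{"fingers":-1,"travel":[0,0,-0.1],"turn":0},{"fingers":-1,"travel":[0,0,-0.14],"turn":0},{"fingers":-1,"travel":[0,0,-0.18],"turn":0},{"fingers":-1,"travel":[0,0,-0.2],"turn":0},{"fingers":-1,"travel":[0,0,-0.2],"turn":0}]'
python3 -c "
from h import *
to([.5197,-.1533,.27]);
for n in('side','top'):cv2.imwrite('pics/%s2.png'%n,arm.get_image(n))
im=cv2.imread('pics/side2.png')
cv2.imwrite('pics/s2.png',cv2.resize(im[130:290,200:400],(750,600),interpolation=cv2.INTER_CUBIC))"
```

```text
time: 4.37
tcp_pos: [0.5027, -0.4205, 0.1156]
tool_rot: [0.001, 0.742, 0.67, 0.0]
force: [0.0, -0.1, 0.1]
finger_gap: 0.301
grasp_force: 0.0
time: 5.2
tcp_pos: [0.5039, -0.4217, 0.2695]
tool_rot: [0.004, 0.742, 0.67, 0.0]
force: [0.7, -0.0, -0.2]
finger_gap: 0.266
grasp_force: 58.8
t 5.2 tcp [ 0.5039 -0.4217  0.2695] tool travel [ 0.3582 -0.0156 -0.0026] yawY -0.102 gap 0.266 F [ 0.7 -0.  -0.2]
```

View pics/s2.png

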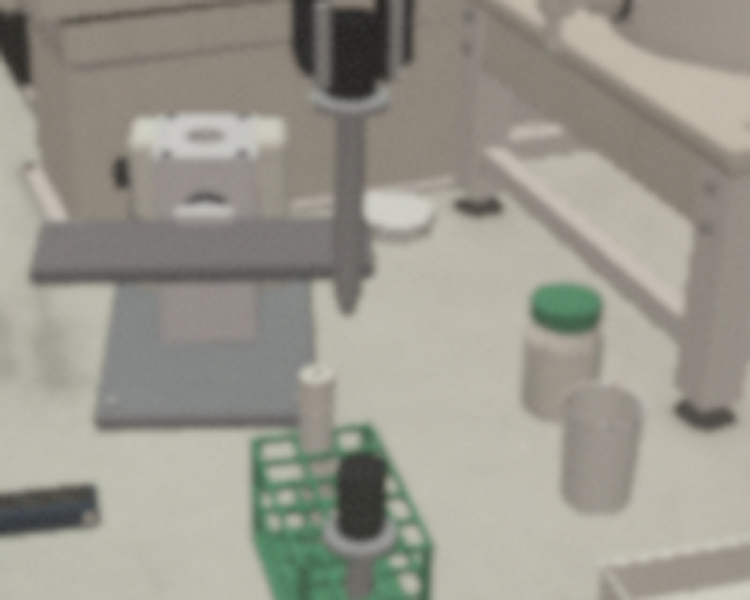

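The side view shows the long pin held upright and clear of the rack, with its tip at (347,310), and the short pin left in its cell. I'll move it over the yoke hole.

```bash

python3 -m pendant '[{"fingers":-1,"travel":[0.03,0,-0.01],"turn":0},{"fingers":-1,"travel":[0.075,-0.005,-0.02],"turn":0},{"fingers":-1,"travel":[0.125,-0.005,-0.02],"turn":0},{"fingers":-1,"travel":[0.175,-0.01,-0.02],"turn":0},{"fingers":-1,"travel":[0.225,-0.01,-0.02],"turn":0},{"fingers":-1,"travel":[0.275,-0.015,-0.02],"turn":0},{"fingers":-1,"travel":[0.315,-0.015,-0.02],"turn":0},{"fingers":-1,"travel":[0.345,-0.015,-0.02],"turn":0},{"fingers":-1,"travel":[0.356,-0.015,-0.02],"turn":0},{"fingers":-1,"travel":[0.356,-0.015,-0.02],"turn":0}]'
python3 -m pendant '[{"fingers":-1,"travel":[0,0,0],"turn":0},{"fingers":-1,"travel":[0,0,0],"turn":0},{"fingers":-1,"travel":[0,0,0],"turn":0},{"fingers":-1,"travel":[0,0,0],"turn":0},{"fingers":-1,"travel":[0,0,0],"turn":0},{"fingers":-1,"travel":[0,0,0],"turn":0},{"fingers":-1,"travel":[0,0,0],"turn":0},{"fingers":-1,"travel":[0,0,0],"turn":0},{"fingers":-1,"travel":[0,0,0],"turn":0},{"fingers":-1,"travel":[0,0,0],"turn":0}]'
python3 -c "
from h import *
to([.5197,-.1533,.27]);
R_=lambda im:cv2.resize(im,(400,600),interpolation=cv2.INTER_CUBIC)
s=arm.get_image('side');w=arm.get_image('wrist')
m=arm.camera_model('side')
for z in(.145,.165,.178):print(proj(m,[.5197,-.1533,z]))
mw=arm.camera_model('wrist');print(proj(mw,[.5197,-.1533,.137]),proj(mw,[.5197,-.1533,.165]))
cv2.imwrite('pics/s3.png',np.hstack([R_(s[80:200,220:300]),R_(w[120:360,200:360])]))"
```

```text
time: 6.13
tcp_pos: [0.517, -0.1509, 0.2775]
tool_rot: [-0.002, 0.741, 0.671, -0.001]
force: [0.7, -0.3, -1.3]
finger_gap: 0.263
grasp_force: 58.9
time: 6.97
tcp_pos: [0.5181, -0.1532, 0.2794]
tool_rot: [0.0, 0.742, 0.67, 0.0]
force: [0.3, 0.2, -0.9]
finger_gap: 0.261
grasp_force: 58.9
t 6.97 tcp [ 0.5181 -0.1532  0.2794] tool travel [0.     0.0021 0.0125] yawY -0.102 gap 0.261 F [ 0.3  0.2 -0.9]
[254.03573446 162.26046005]
[253.78909824 153.81477274]
[253.62617457 148.23569611]
[283.72689    194.24691911] [283.88102617 202.74941715]
```

View pics/s3.png

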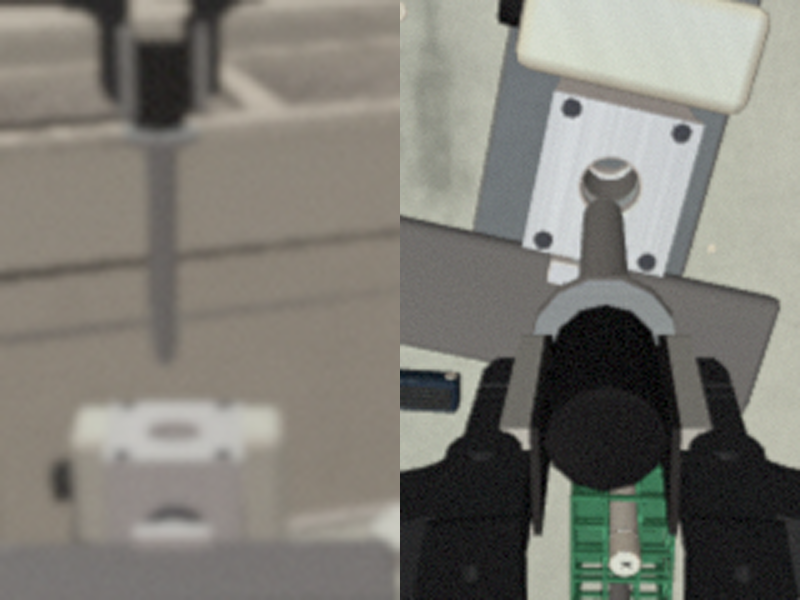

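The left panel (side) shows the pin vertical, with its tip at (253.0,152.4) px. In the right panel (wrist) the hole sits exactly where predicted, and the tip is about 2 mm short in +x. I'll shift by 0.0025 and start the insertion.

```bash

python3 -m pendant '[{"fingers":-1,"travel":[0,0.0025,0],"turn":0},{"fingers":-1,"travel":[0,0.0025,0.01],"turn":0},{"fingers":-1,"travel":[0,0.0025,0.02],"turn":0},{"fingers":-1,"travel":[0,0.0025,0.03],"turn":0},{"fingers":-1,"travel":[0,0.0025,0.04],"turn":0},{"fingers":-1,"travel":[0,0.0025,0.05],"turn":0},{"fingers":-1,"travel":[0,0.0025,0.06],"turn":0},{"fingers":-1,"travel":[0,0.0025,0.065],"turn":0},{"fingers":-1,"travel":[0,0.0025,0.07],"turn":0},{"fingers":-1,"travel":[0,0.0025,0.07],"turn":0}]'
python3 -c "
from h import *
to([.5197,-.1533,.15])
R_=lambda im:cv2.resize(im,(400,600),interpolation=cv2.INTER_CUBIC)
s=arm.get_image('side');w=arm.get_image('wrist')
cv2.imwrite('pics/s4.png',np.hstack([R_(s[80:200,220:300]),R_(w[120:360,200:360])]))"
```

```text
time: 7.9
tcp_pos: [0.5196, -0.1532, 0.2259]
tool_rot: [-0.001, 0.742, 0.67, -0.0]
force: [1.1, -0.5, -0.6]
finger_gap: 0.262
grasp_force: 58.9
t 7.9 tcp [ 0.5196 -0.1532  0.2259] tool travel [-0.0002  0.0003  0.1012] yawY -0.102 gap 0.262 F [ 1.1 -0.5 -0.6]
```

View pics/s4.png

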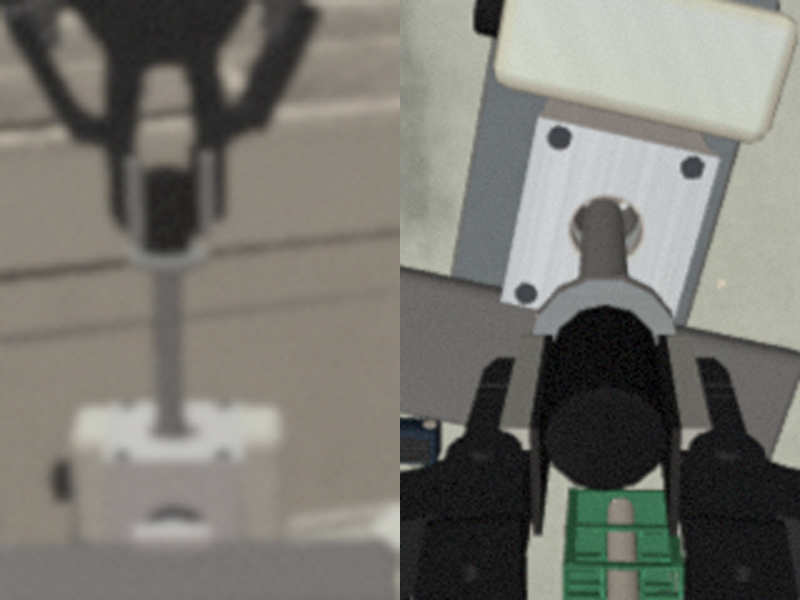

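The tip is inside the hole and centred (pin at about 603, hole centre 606 in the wrist crop), so I'll continue down.

```bash

python3 -m pendant '[{"fingers":-1,"travel":[0,0,0.01],"turn":0},{"fingers":-1,"travel":[0,0,0.02],"turn":0},{"fingers":-1,"travel":[0,0,0.03],"turn":0},{"fingers":-1,"travel":[0,0,0.04],"turn":0},{"fingers":-1,"travel":[0,0,0.05],"turn":0},{"fingers":-1,"travel":[0,0,0.06],"turn":0},{"fingers":-1,"travel":[0,0,0.07],"turn":0},{"fingers":-1,"travel":[0,0,0.08],"turn":0},{"fingers":-1,"travel":[0,0,0.085],"turn":0},{"fingers":-1,"travel":[0,0,0.09],"turn":0}]'
python3 -m pendant '[{"fingers":-1,"travel":[0,0,0.001],"turn":0},{"fingers":-1,"travel":[0,0,0.002],"turn":0},{"fingers":-1,"travel":[0,0,0.003],"turn":0},{"fingers":-1,"travel":[0,0,0.004],"turn":0},{"fingers":-1,"travel":[0,0,0.005],"turn":0},{"fingers":-1,"travel":[0,0,0.006],"turn":0},{"fingers":-1,"travel":[0,0,0.007],"turn":0},{"fingers":-1,"travel":[0,0,0.008],"turn":0},{"fingers":-1,"travel":[0,0,0.009],"turn":0},{"fingers":-1,"travel":[0,0,0.01],"turn":0}]'
```

```text
time: 8.83
tcp_pos: [0.5198, -0.1533, 0.1586]
tool_rot: [-0.0, 0.742, 0.67, -0.0]
force: [0.6, -0.8, -1.0]
finger_gap: 0.261
grasp_force: 58.9
time: 9.67
tcp_pos: [0.52, -0.1533, 0.1517]
tool_rot: [-0.0, 0.742, 0.67, 0.0]
force: [0.4, 0.3, -0.7]
finger_gap: 0.259
grasp_force: 58.9
```

No contact yet, so I'll keep lowering slowly.

```bash

python3 -m pendant '[{"fingers":-1,"travel":[0,0,0.001],"turn":0},{"fingers":-1,"travel":[0,0,0.002],"turn":0},{"fingers":-1,"travel":[0,0,0.003],"turn":0},{"fingers":-1,"travel":[0,0,0.004],"turn":0},{"fingers":-1,"travel":[0,0,0.005],"turn":0},{"fingers":-1,"travel":[0,0,0.005],"turn":0},{"fingers":-1,"travel":[0,0,0.006],"turn":0},{"fingers":-1,"travel":[0,0,0.006],"turn":0},{"fingers":-1,"travel":[0,0,0.006],"turn":0},{"fingers":-1,"travel":[0,0,0.006],"turn":0}]'
```

```text
time: 10.5
tcp_pos: [0.52, -0.1533, 0.1487]
tool_rot: [0.0, 0.742, 0.67, 0.0]
force: [-4.1, 1.0, 12.0]
finger_gap: 0.268
grasp_force: 60.5
```

Contact at 12 N, at the expected home height. I'll release and lift.

```bash

python3 -m pendant '[{"fingers":-0.3,"travel":[0,0,0],"turn":0},{"fingers":0,"travel":[0,0,0],"turn":0},{"fingers":0.4,"travel":[0,0,0],"turn":0},{"fingers":0.8,"travel":[0,0,0],"turn":0},{"fingers":1,"travel":[0,0,0],"turn":0},{"fingers":1,"travel":[0,0,0],"turn":0},{"fingers":1,"travel":[0,0,-0.02],"turn":0},{"fingers":1,"travel":[0,0,-0.06],"turn":0},{"fingers":1,"travel":[0,0,-0.1],"turn":0},{"fingers":1,"travel":[0,0,-0.15],"turn":0}]'
python3 -c "
from h import *
to([.5197,-.1533,.15])
m=arm.camera_model('side')
for z in(.137,.142,.178):print(proj(m,[.5197,-.1533,z]))
cv2.imwrite('pics/s5.png',cv2.resize(arm.get_image('side')[110:290,190:390],(660,594),interpolation=cv2.INTER_CUBIC))"
```

```text
time: 11.33
tcp_pos: [0.5187, -0.1528, 0.2594]
tool_rot: [-0.002, 0.742, 0.67, -0.001]
force: [-0.0, 0.8, 0.1]
finger_gap: 1.002
grasp_force: 0.0
t 11.33 tcp [ 0.5187 -0.1528  0.2594] tool travel [-0.0007  0.002   0.1459] yawY -0.102 gap 1.002 F [-0.   0.8  0.1]
[254.13305311 165.59299109]
[254.07231741 163.51318825]
[253.62617457 148.23569611]
```

View pics/s5.png

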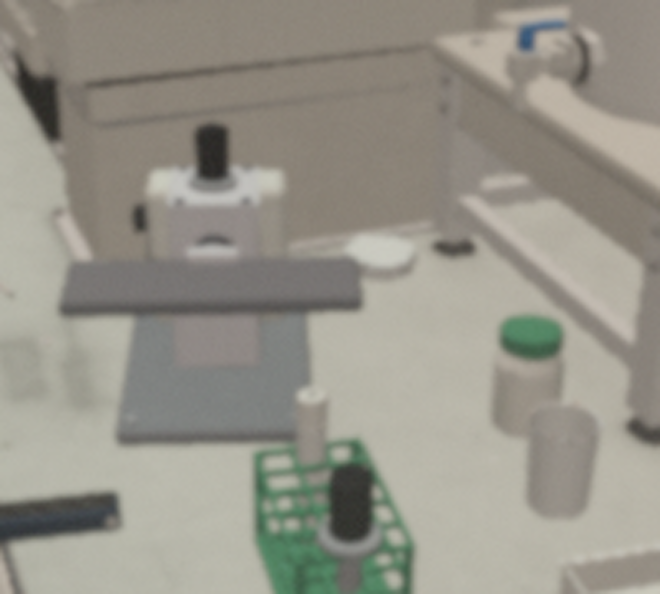

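The picture shows the flange flat on the yoke at (212,183), with the grip top at image row 148.8 against 148.2 expected for home. The paddle is level and the short pin is still in the rack.

```bash
python3 -c "
from bench import arm
print(arm.hand_in())"
```

```text
the job is handed in; nothing more can be done
None
```

The job is handed in: the paddle is level, the long pin is fully home through the yoke and shaft, the short pin is still in the rack, and the gripper is clear of everything (about 11.4 s of the 48 s used).

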